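# Take the blue-handled cassette lid off the draining rack

## Robot

A 6-joint arm with a two-finger parallel gripper is mounted at the origin on the work surface. World frame = base frame: x ahead of the robot, y to its left, z up, the work surface at z = 0. Lengths are in m, angles in rad, forces in N, time in s.
With the tool pointing down it reaches from about 0.35 to 0.775 m from the base axis. Payload 7.3 kg.
Tool frame: the origin (TCP) lies midway between the tips of the shut fingers; the grasp point (between the pads) lies robot.grasp_offset behind it (robot.grasp_offset is the distance from the TCP to the grasp point, in m); z points along the fingers, x is the direction in which the jaws open and shut, and the axes are right-handed (so a half turn about z gives the same grasp; the last joint's range is limited). The gripper opens to 92 mm and grips with 3 to 60 N. Pads are 19 mm wide; open, the fingers measure 130 mm over their backs; the gripper's body (75 mm by 190 mm) begins 47 mm behind the grasp point.
Start: joints at [1.063, 0.342, 1.524, -0, 1.275, -0.146], TCP at [0.186, 0.491, 0.227] pointing down, gripper open.
Joint ranges: [-2.53, 2.53], [-0.77, 2.02], [0.04, 2.7], [-1, 4.14], [0.28, 2.66], [-3.11, 3.11]. Speed limits (rad/s): [2.57, 2.57, 3.14, 3.14, 3.14, 3.14].

## Interface

Orientations are given as [roll, pitch, yaw] about the fixed x, y, z axes, in that order (R = Rz(yaw) Ry(pitch) Rx(roll)).
In Python, from cell import robot gives the robot as it stands. The module is installed in compiled form; this text tells all that it offers.
- The arm moves only by the tool move_arm, never from a script. Its argument "increments" is a list of rows, each a list of 7 numbers: the finger opening in mm, from 0 to 91.8, then the shift along the tool's x, y, z in mm, then the turn, a rotation vector about the tool's x, y, z in rad. A call has 1 to 12 rows; each row shifts and turns the pose as measured when the row begins, along the tool's axes as they then stand; what a row does not reach is not made up. A row lasts 1/8 s, in which the tool goes at most 62.5 mm and 10.7 degrees, less where a joint would pass 70% of its speed; a pose out of reach is approached as far as the arm can. A call is refused whole if a number of a shift passes 62.5 or a number of a turn 0.188, either way. A call with a gripper value outside its range is refused whole. The fingers move at their own pace and stop on an object; "newtons" is the grip in N (left out, the last holds). Time passes only in rows, so rows that do not move let the fingers close. It gives the time, the measured TCP pose, the force and the opening at its end, in the units of the state.
- robot.observe(): the state, without advancing time (a new reading comes with each control period).
- robot.read_camera(name): name is "scene" or "top" or "wrist"; returns a dict with "img" (420x560x3 uint8, red, green, blue), "fx", "fy", "cx", "cy" (pixels), "T" (4x4, takes a point from camera to world coordinates). Camera axes: x right, y down, z forward; pixel columns grow to the right and rows downward; lengths in m; the calibration is good to about 2 mm. A picture is of the moment at which its call begins. There is no depth.
- robot.hand_in(): hands the job in, once; it reports no verdict.
Trained networks look in the newest picture that a camera, given by its name, has taken for a name from the list of things; names that differ only in an ending like _2 or _b are one class to them, and where a whole thing is asked for, a point or a joint stands for the part that bears it (a point fixed in the world has none). Each returns a list of dicts, best first, with "conf" (0 to 1); they miss things now and then, are a little off and sometimes report something else, mostly with a low value. They report only what shows in the picture. A call takes as long as a camera call. They do not tell look-alikes from the thing itself.
- robot.look_for(thing, camera): "rect" ([left, top, width, height] in pixels, round what is visible of it).
The state is a dict: "time": time; "qpos": joint angles; "qvel": joint speeds; "joint_efforts": joint torques, N m; "tool_pos": TCP position; "tool_rot": TCP orientation; "contact_force": force on the tool from outside, world axes, zero at the start; "torque": the same for the moment, N m; "opening": finger opening in m.
Only numpy, scipy, OpenCV 4.12 (cv2) and the standard library are available. Lean on these libraries where they do the work, as an engineer would, in place of code of your own. Each camera call takes 0.05 s, during which the arm holds its last target.

## Task

Take the steriliser cassette lid with the blue handle off the sloping draining rack: first raise its lower end until the lid is about level while its lip stays hooked on the rack's upper bar, and only then lift the lip off the bar. Lay the lid flat, handle up, in the middle of the mint-green packing mat, lengthwise along the mat; do not drop it, and leave the red and white lids hanging.

Things in the scene. Friction and masses are not known exactly. Their poses are not given: they have to be found in the camera images.
- blue_grip (a point): Centre of the blue handle: an upright fin 50 mm long (x), 14 mm thick (y; pinch here), 44 mm tall, in the middle of the lid. x runs along the lid to its lip, y across, z out of its top. The plate's top is 22 mm below this point along z, the fin's top 22 mm above. Hung, the lid slopes 30 degrees, lip end high and away from the robot. Laid on the mat: point 32 mm above it, lip end 4 degrees up.
- blue_lid: Aluminium lid, plate 160 x 90 x 4 mm, about 0.18 kg, loose. Origin: axis of the rack's 12 mm thick round upper bar, along y, about which the hung lid tilts. Axes as blue_grip, which is at x -70, z +32 mm. Plate underside at z +6, from x -150 (lower end) to +10 mm, where a 4 mm thick lip turns down behind the bar to z -6. A like bar 135 mm down the slope carries the lower end.
- mat_top (a point): Centre of the top face of the fixed mint-green packing mat, 260 mm (its x) by 190 mm (its y), 6 mm thick, lying on the worktop. z is up.
- red_lid: Bystander: a like lid with a red handle, hanging on the same rack, pitch 115 mm between neighbouring lids, in any order. Origin and axes as for blue_lid.
- white_lid: Bystander: a like lid with a white handle, hanging on the same rack. Origin and axes as for blue_lid.
Not all that is in view belongs to the job. Leave any black look-alike of the blue_lid alone.

How it is judged:
By the outcome, as a careful person would: the job done as asked, in the order asked, and still so for the second after the job is handed in, with the robot touching nothing.
It also fails if it takes over 48 s, if anything falls off the work surface, if the arm or the gripper's body presses on something with over 40 N, if the wrist force passes 120 N, or if a joint passes its speed limit or range.

## Working session

There is one attempt and no reset: what is moved stays moved. The work goes in short steps, Python scripts to look and compute and a tool call to move; the robot and the scene stay as the last step left them, time stands still between calls to the robot, and variables do not carry over. Pictures are saved under pics/ and viewed, and the job is handed in when it is done.

Besides the shell and the picture viewer there is one more tool, called after "Request:" as a command line: name --pt "numbers of a row" for each row, then --argument value for the rest. move_arm: Moves the arm, as the interface text tells. Its arguments: {"type":"object","properties":{"increments":{"type":"array"},"newtons":{"type":"number"}},"required":["increments"]}

```bash
mkdir -p pics; python3 - <<'E'
from cell import robot
import cv2,json
s=robot.observe();print(s); print(robot.grasp_offset)
for c in ["scene","top"]:
    d=robot.read_camera(c);cv2.imwrite(f"pics/{c}0.png",d["img"][:,:,::-1])
    print(c,d["fx"],d["cx"],d["cy"],d["T"].round(4).tolist())
    for t in ["blue_grip","blue_lid","red_lid","white_lid","mat_top"]:
        try: print(t,[(x["rect"],round(x["conf"],2)) for x in robot.look_for(t,c)])
        except Exception as e: print(t,e)
E
```

```text
{'time': 0.0, 'qpos': array([ 1.06299512e+00,  3.42754661e-01,  1.52499765e+00, -1.85186342e-05,
        1.27541013e+00, -1.45956664e-01]), 'qvel': array([-0.00223418, -0.00058043,  0.00090621, -0.00135837,  0.00058765,
        0.00058396]), 'joint_efforts': array([ 1.17484367e-03, -4.31249464e+01, -2.44212914e+01,  7.18196877e-02,
        5.59981016e-02, -1.49091438e-04]), 'tool_pos': array([0.18561521, 0.49066199, 0.22603515]), 'tool_rot': array([-3.14138186e+00,  1.55567487e-03,  1.20895735e+00]), 'contact_force': array([ 0.32747199, -0.39159881, -0.41159213]), 'torque': array([-0.00618885, -0.05793215, -0.02629534]), 'opening': 0.09173717393805735}
0.0188
scene 461.8032750027879 267.4561963705298 210.83687101230666 [[0.7701, 0.3525, -0.5318, 1.0534], [0.6376, -0.3953, 0.6612, -0.7122], [0.0229, -0.8482, -0.5291, 0.7129], [0.0, 0.0, 0.0, 1.0]]
blue_grip [([267.2, 167.8, 54.7, 28.3], 0.83)]
blue_lid [([326.1, 184.1, 55.2, 24.5], 0.85), ([266.7, 170.5, 57.4, 26.2], 0.79)]
red_lid [([294.2, 196.3, 65.8, 34.1], 0.77)]
white_lid [([259.9, 217.5, 72.8, 30.2], 0.65)]
mat_top [([116.3, 277.8, 158.0, 112.6], 0.8)]
top 451.49560155247576 278.4204340753263 218.84243375503274 [[0.0073, -0.9924, 0.1229, 0.3401], [-1.0, -0.0077, -0.0031, 0.0181], [0.0041, -0.1228, -0.9924, 1.1584], [0.0, 0.0, 0.0, 1.0]]
blue_grip [([162.8, 148.7, 39.1, 68.4], 0.92), ([116.9, 254.6, 52.9, 70.8], 0.58)]
blue_lid [([117.3, 252.1, 51.4, 74.3], 0.66), ([165.6, 148.3, 36.7, 68.3], 0.55)]
red_lid [([212.4, 153.1, 38.1, 66.5], 0.94)]
white_lid [([261.7, 156.4, 37.1, 66.2], 0.86)]
mat_top [([346.9, 155.8, 85.3, 107.9], 0.66)]
```

```bash
python3 - <<'E'
import cv2
a=cv2.imread("pics/top0.png");b=cv2.imread("pics/scene0.png")
cv2.imwrite("pics/t1.png",cv2.resize(a[120:350,90:460],None,fx=2.1,fy=2.1,interpolation=cv2.INTER_CUBIC))
cv2.imwrite("pics/s1.png",cv2.resize(b[130:280,220:420],None,fx=4,fy=4,interpolation=cv2.INTER_CUBIC))
E
```

```text
(no output)
```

View pics/scene0.png

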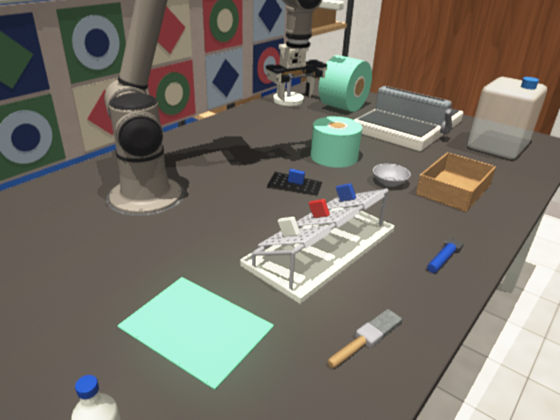

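View pics/t1.png

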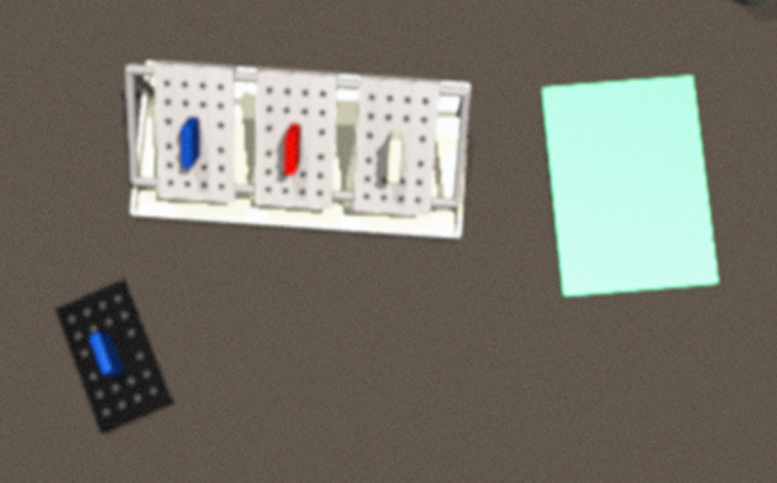

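View pics/s1.png

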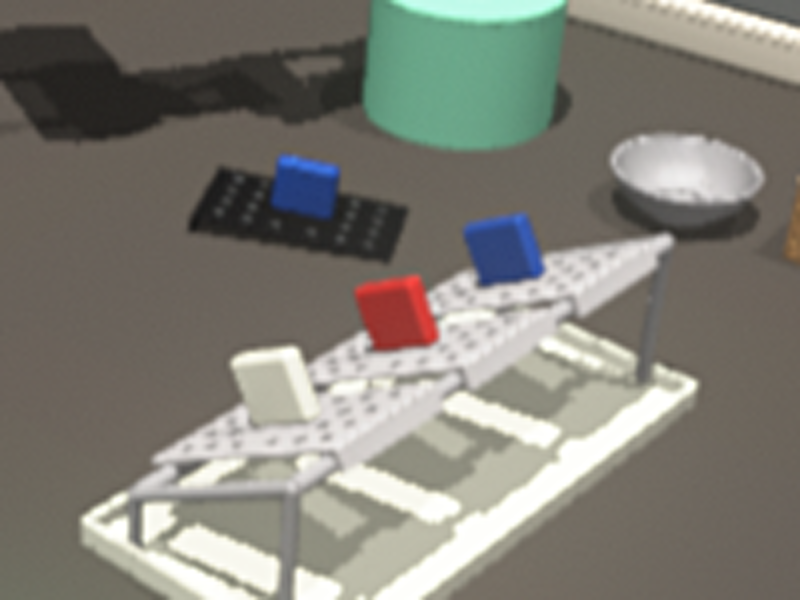

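The blue-handled lid hangs on the rack's left end (top image, handle at about (180,188); scene at about (346,192)). Red and white hang to its right. The black look-alike lies on the table at top (140,290). Next I fit the poses from the handle silhouettes and the mat corners.

```bash
cat > h.py <<'E'
import numpy as np,cv2
from scipy.spatial.transform import Rotation as Ro
from scipy.optimize import least_squares
def proj(d,P):
    T=d["T"];q=(np.atleast_2d(P)-T[:3,3])@T[:3,:3]
    return np.c_[d["fx"]*q[:,0]/q[:,2]+d["cx"],d["fy"]*q[:,1]/q[:,2]+d["cy"]]
def ray(d,u,v,z):
    T=d["T"];r=T[:3,:3]@np.array([(u-d["cx"])/d["fx"],(v-d["cy"])/d["fy"],1]);return T[:3,3]+r*(z-T[2,3])/r[2]
BOX=np.array([[a,b,c] for a in(-25,25) for b in(-7,7) for c in(-22,22)])/1e3
def lidR(yaw,pitch=np.pi/6): return Ro.from_euler("ZY",[yaw,-pitch]).as_matrix()
def poly_mom(P):
    h=cv2.convexHull(P.astype(np.float32));m=cv2.moments(h)
    return np.array([m["m10"]/m["m00"],m["m01"]/m["m00"],np.sqrt(m["m00"])])
def hullpts(P):
    return cv2.convexHull(P.astype(np.float32))[:,0]
def mask(img,kind):
    hsv=cv2.cvtColor(img,cv2.COLOR_RGB2HSV);h,s,v=cv2.split(hsv)
    if kind=="blue": m=(h>105)&(h<130)&(s>140)&(v>60)
    if kind=="red": m=((h<8)|(h>172))&(s>150)&(v>60)
    if kind=="mat": m=(h>65)&(h<90)&(s>40)&(v>150)
    return m.astype(np.uint8)
def comp(m,rect,pad=4):
    l,t,w,hh=[int(x) for x in rect];z=np.zeros_like(m);z[t-pad:t+hh+pad,l-pad:l+w+pad]=m[t-pad:t+hh+pad,l-pad:l+w+pad]
    n,lab,st,c=cv2.connectedComponentsWithStats(z);i=1+np.argmax(st[1:,4]);return (lab==i).astype(np.uint8)
def mom(m):
    M=cv2.moments(m,True);return np.array([M["m10"]/M["m00"],M["m01"]/M["m00"],np.sqrt(M["m00"])])
def iou_soft(P,m,k=8):
    big=np.zeros((m.shape[0]*k,m.shape[1]*k),np.uint8)
    cv2.fillConvexPoly(big,cv2.convexHull(((P+.5)*k).round().astype(np.int32)),255)
    s=cv2.resize(big,m.shape[::-1],interpolation=cv2.INTER_AREA)/255.
    return np.abs(s-m).sum()
E
python3 - <<'E'
from h import *
from cell import robot
from scipy.optimize import minimize
D={c:robot.read_camera(c) for c in("scene","top")}
rects={"blue":{"scene":(333,182,26,24),"top":(172,170,20,36)},"red":{"scene":(305,198,28,24),"top":(220,175,18,34)}}
for k in rects:
    M={c:comp(mask(D[c]["img"],k),rects[k][c]) for c in D}
    for c in D: print(k,c,mom(M[c]),cv2.boundingRect(M[c]))
    def f(p):
        P=p[:3]+BOX@lidR(p[3]).T
        return np.concatenate([(poly_mom(proj(D[c],P))-mom(M[c]))*[1,1,.3] for c in D])
    x0=np.r_[ray(D["top"],*mom(M["top"])[:2],.13),0.]
    s=least_squares(f,x0,x_scale=[.01,.01,.01,.1]);print(s.x,s.fun.round(2))
    def g(p): 
        P=p[:3]+BOX@lidR(p[3]).T; return sum(iou_soft(proj(D[c],P),M[c]) for c in D)
    best=min((minimize(g,np.r_[s.x[:3],y],method="Nelder-Mead",options=dict(initial_simplex=np.r_[s.x[:3],y]+np.r_[[np.zeros(4)],np.diag([.004,.004,.004,.1])],xatol=1e-4,fatol=.05)) for y in(-.15,0.,.1)),key=lambda r:r.fun)
    print(best.x.round(4),best.fun,[M[c].sum() for c in D])
m=mask(D["top"]["img"],"mat");m=comp(m,(340,150,100,120))
for c,r in(("top",(340,150,100,120)),("scene",(116,275,160,110))):
    m=comp(mask(D[c]["img"],"mat"),r);cn,_=cv2.findContours(m,0,1)
    b=cv2.approxPolyDP(max(cn,key=cv2.contourArea),6,True)[:,0]
    C=np.array([ray(D[c],u,v,.006) for u,v in b]);e=np.roll(C,-1,0)-C
    cen=ray(D[c],*0.5*(np.array(b).mean(0)*2),.006)
    print(c,C.round(3).tolist(),"cen",C.mean(0),"len",np.linalg.norm(e,axis=1),"ang",np.degrees(np.arctan2(e[:,1],e[:,0])))
E
```

```text
blue scene [345.61471861 191.75324675  15.19868415] (336, 184, 19, 17)
blue top [179.58860759 187.75949367  12.56980509] (176, 177, 8, 23)
[0.5419843  0.24820825 0.11325828 0.        ] [-0.74 -0.29  0.81 -0.34 -0.25  0.91]
[ 0.543   0.2493  0.1103 -0.2461] 163.19607843137254 [np.uint64(231), np.uint64(158)]
red scene [318.70566038 207.72075472  16.2788206 ] (309, 199, 20, 18)
red top [228.21985816 191.40425532  11.87434209] (225, 180, 8, 23)
[ 0.53560807  0.13132947  0.12484912 -0.00721563] [-0.36 -3.83  0.76  0.21 -1.72  0.73]
[ 0.5361  0.1327  0.1116 -0.2241] 131.52156862745096 [np.uint64(265), np.uint64(141)]
top [[0.654, -0.35, 0.006], [0.634, -0.166, 0.006], [0.379, -0.189, 0.006], [0.398, -0.378, 0.006]] cen [ 0.51616327 -0.27081831  0.006     ] len [0.1849201  0.25609612 0.19016773 0.25772841] ang [  96.30374847 -174.96323978  -84.20681275    6.20981355]
scene [[0.377, -0.19, 0.006], [0.401, -0.377, 0.006], [0.654, -0.352, 0.006], [0.635, -0.163, 0.006]] cen [ 0.51660546 -0.2705667   0.006     ] len [0.18867536 0.25471336 0.18931799 0.25966392] ang [ -82.63846028    5.73621648   95.85785218 -174.10532728]
```

```bash
cat > ov.py <<'E'
from h import *
PL=np.array([[a,b,c] for a in(-.150,.010) for b in(-.045,.045) for c in(.006,.010)])
def over(d,org,yaw,crop,k,name,pitch=np.pi/6,extra=()):
    x,y,w,h=crop;im=cv2.resize(d["img"][y:y+h,x:x+w,::-1],None,fx=k,fy=k,interpolation=cv2.INTER_CUBIC)
    for off in(0,)+tuple(extra):
        R=lidR(yaw,pitch);o=np.array(org)-R[:,1]*off
        for B,c in((BOX+[-.07,0,.032],(0,255,0)),(PL,(0,255,255))):
            p=((proj(d,o+B@R.T)+.5-[x,y])*k).round().astype(int)
            for i in range(8):
                for j in range(i):
                    if bin(i^j).count("1")==1: cv2.line(im,tuple(map(int,p[i])),tuple(map(int,p[j])),c,1)
    cv2.imwrite(name,im)
E
python3 - <<'E'
from ov import *
from cell import robot
g=np.array([.542,.2485,.113]);yaw=-.055;o=g-lidR(yaw)@[-.07,0,.032];print(o)
over(robot.read_camera("scene"),o,yaw,(230,150,180,130),4.4,"pics/os.png",extra=(.115,.23))
over(robot.read_camera("top"),o,yaw,(140,130,180,120),4.4,"pics/ot.png",extra=(.115,.23))
d=robot.read_camera("wrist");cv2.imwrite("pics/w0.png",d["img"][:,:,::-1]);print(d["T"].round(3),d["fx"])
E
```

```text
[0.61850592 0.24428793 0.12028719]
[[ 0.354  0.902  0.246  0.12 ]
 [ 0.935 -0.342 -0.093  0.514]
 [ 0.     0.263 -0.965  0.385]
 [ 0.     0.     0.     1.   ]] 367.59468230757
```

View pics/os.png

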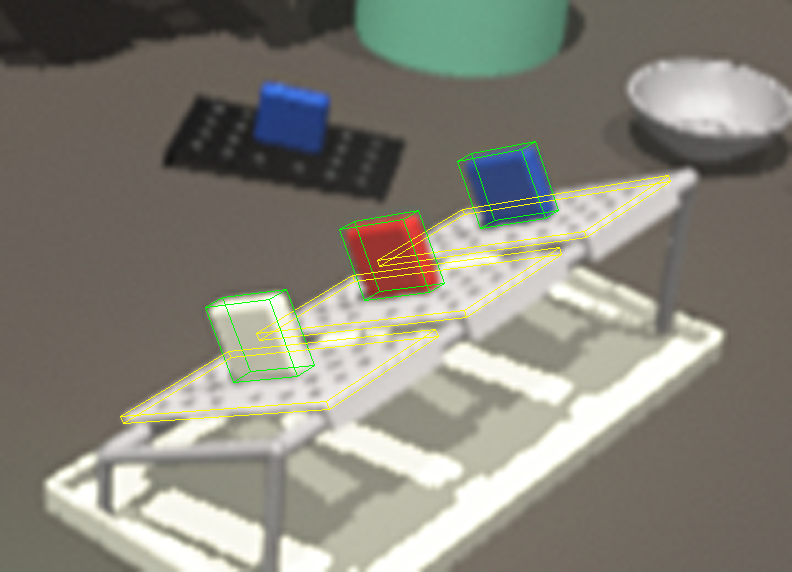

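View pics/ot.png

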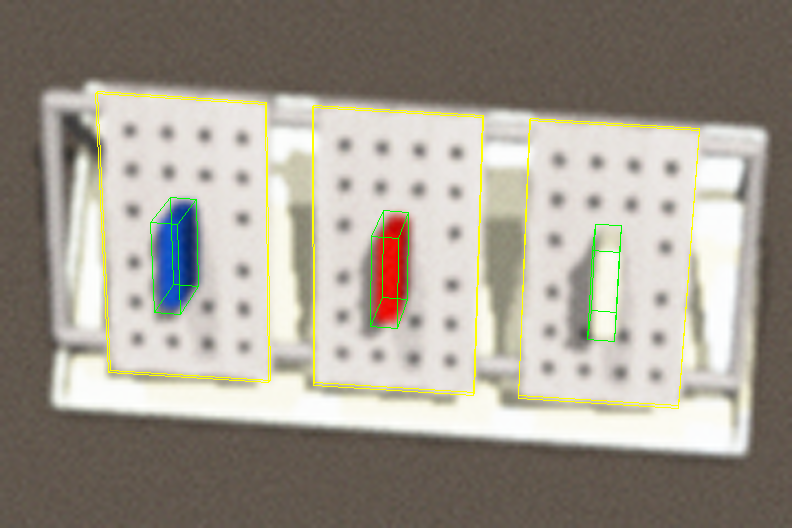

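View pics/w0.png

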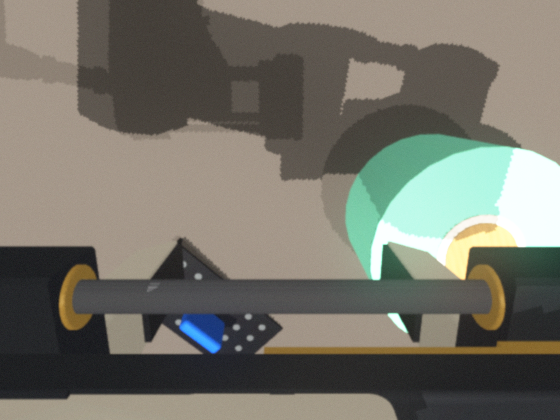

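The overlay fits to about 1 px. Top suggests y is about 1 mm lower. Now the approach pose, with the tool along the lid normal and its x along lid y.

```bash
cat > plan.py <<'E'
from h import *
from cell import robot
GO=.0188
G=np.array([.542,.2475,.113]);YAW=-.055
BAR=G-lidR(YAW)@[-.07,0,.032]
def toolR(yaw,pitch):
    L=lidR(yaw,pitch);return np.c_[L[:,1],L[:,0],-L[:,2]]
def cur():
    s=robot.observe();return s,np.array(s["tool_pos"]),Ro.from_euler("xyz",s["tool_rot"]).as_matrix()
def step(gp,R,n):
    "rows to take grasp point to gp with tool orientation R in n equal screw rows"
    s,p,R0=cur();t=gp+GO*R[:,2]
    A=np.eye(4);A[:3,:3]=R0;A[:3,3]=p;B=np.eye(4);B[:3,:3]=R;B[:3,3]=t
    from scipy.linalg import logm,expm
    S=np.real(logm(np.linalg.inv(A)@B));D=expm(S/n)
    w=Ro.from_matrix(D[:3,:3]).as_rotvec()
    print("err mm",((R0.T@(t-p))*1e3).round(1),"rot",Ro.from_matrix(R0.T@R).as_rotvec().round(3))
    print("row x",n,(D[:3,3]*1e3).round(1).tolist(),w.round(4).tolist())
def at():
    s,p,R=cur();print("t",round(s["time"],2),"gp",(p-GO*R[:,2]).round(4),"F",s["contact_force"].round(1),"T",s["torque"].round(2),"open",round(s["opening"]*1e3,1),"q",s["qpos"].round(2));return p-GO*R[:,2],R
E
python3 - <<'E'
from plan import *
at();R=toolR(YAW,np.pi/6);step(G+.10*lidR(YAW)[:,2],R,12);print(BAR, R)
E
```

```text
t 0.85 gp [0.1858 0.491  0.2455] F [-0.  -0.7 -0.7] T [ 0.04 -0.01 -0.02] open 91.8 q [ 1.06  0.34  1.52  0.    1.28 -0.15]
err mm [-114.   380.6   43.4] rot [-0.519  0.08  -0.3  ]
row x 12 [-14.0, 28.8, 10.6] [-0.0433, 0.0067, -0.025]
[0.61850592 0.24328793 0.12028719] [[ 5.49722750e-02  8.64715871e-01  4.99243941e-01]
 [ 9.98487881e-01 -4.76073867e-02 -2.74861375e-02]
 [ 1.73472348e-18  5.00000000e-01 -8.66025404e-01]]
```

Request:
move_arm --pt "60 -14 29 6 -0.043 0.007 -0.025" --pt "60 -14 29 6 -0.043 0.007 -0.025" --pt "60 -14 29 6 -0.043 0.007 -0.025" --pt "60 -14 29 6 -0.043 0.007 -0.025" --pt "60 -14 29 6 -0.043 0.007 -0.025" --pt "60 -14 29 6 -0.043 0.007 -0.025" --pt "60 -14 29 6 -0.043 0.007 -0.025" --pt "60 -14 29 6 -0.043 0.007 -0.025" --newtons 30

```text
time: 1.85
tool_pos: [0.3876, 0.3172, 0.2138]
tool_rot: [2.783, -0.021, 1.425]
contact_force: [0.1, 0.5, -1.1]
opening: 0.06
```

```bash
python3 - <<'E'
from plan import *
at();R=toolR(YAW,np.pi/6);step(G+.10*lidR(YAW)[:,2],R,6)
E
```

```text
t 1.85 gp [0.381  0.3178 0.2314] F [ 0.1  0.5 -1.1] T [-0.01  0.2  -0.03] open 60.0 q [ 0.69  0.2   1.82 -0.33  0.88 -0.55]
err mm [-50.8 104.4  70.5] rot [-0.164  0.02  -0.091]
row x 6 [-9.2, 16.2, 12.8] [-0.0273, 0.0033, -0.0152]
```

Request:
move_arm --pt "60 -9.5 17 11 -0.03 0.003 -0.017" --pt "60 -9.5 17 11 -0.03 0.003 -0.017" --pt "60 -9.5 17 11 -0.03 0.003 -0.017" --pt "60 -9.5 17 11 -0.03 0.003 -0.017" --pt "60 -9.5 17 11 -0.03 0.003 -0.017" --pt "60 -9.5 17 11 -0.03 0.003 -0.017" --pt "60 0 0 0 0 0 0"

```text
time: 2.72
tool_pos: [0.5057, 0.2447, 0.1971]
tool_rot: [2.595, 0.007, 1.525]
contact_force: [-0.9, 0.3, 0.4]
opening: 0.06
```

```bash
python3 - <<'E'
from plan import *
at();R=toolR(YAW,np.pi/6);step(G+.10*lidR(YAW)[:,2],R,1)
from ov import over
o=BAR
d=robot.read_camera("wrist");over(d,o,YAW,(0,0,560,420),1.4,"pics/w1.png")
E
```

```text
t 2.73 gp [0.4959 0.2453 0.2132] F [-0.9  0.3  0.4] T [ 0.07  0.35 -0.03] open 60.0 q [ 0.46  0.25  1.9  -0.5   0.57 -0.7 ]
err mm [  4.9 -10.9   9.4] rot [0.023 0.002 0.011]
row x 1 [4.9, -10.9, 9.4] [0.0229, 0.0015, 0.0114]
```

View pics/w1.png

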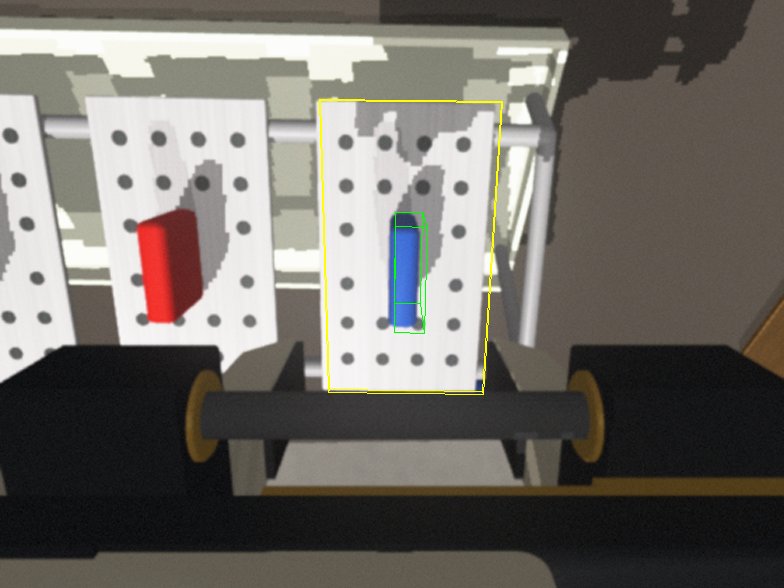

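```bash
python3 - <<'E'
from ov import *
from plan import *
d=robot.read_camera("wrist")
im=d["img"][60:290,215:370,::-1];cv2.imwrite("pics/w2.png",cv2.resize(im,None,fx=2.6,fy=2.6,interpolation=cv2.INTER_CUBIC))
print(proj(d,BAR+PL@lidR(YAW).T).round(1).tolist())
print(proj(d,BAR+(BOX+[-.07,0,.032])@lidR(YAW).T).round(1).tolist())
E
```

```text
[[227.9, 71.3], [227.1, 70.9], [356.3, 72.8], [357.4, 72.5], [233.8, 277.5], [233.1, 279.8], [342.9, 278.7], [343.7, 281.0]]
[[281.3, 151.3], [281.1, 161.6], [300.4, 151.5], [303.8, 161.8], [280.5, 216.1], [280.3, 237.1], [298.7, 216.3], [301.6, 237.4]]
```

View pics/w2.png

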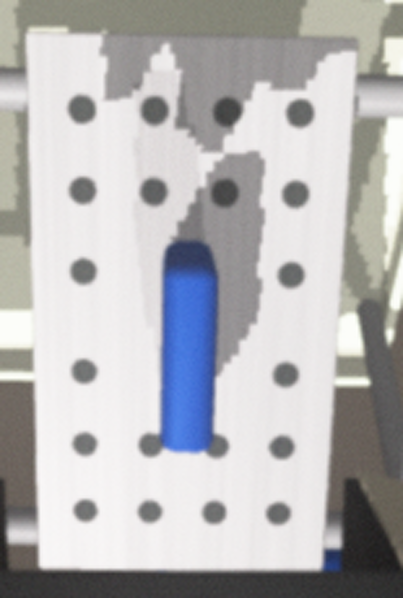

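The wrist view shows the blue handle at about (288,195). Its lid corners lie within 3 px of the model, shifted about 1.5 mm toward -y. I'll correct that and descend along the lid normal.

```bash
sed -i 's/^G=.*/G=np.array([.542,.246,.112]);YAW=-.055/' plan.py; python3 - <<'E'
from plan import *
at();R=toolR(YAW,np.pi/6);step(G+.002*lidR(YAW)[:,2],R,1)
E
```

```text
t 2.83 gp [0.4953 0.246  0.2135] F [-1.1 -0.2 -0.1] T [ 0.05  0.36 -0.01] open 60.2 q [ 0.46  0.25  1.9  -0.5   0.57 -0.7 ]
err mm [  2.8 -13.3 108.9] rot [0.023 0.001 0.012]
row x 1 [2.8, -13.3, 108.9] [0.0229, 0.0007, 0.0119]
```

Request:
move_arm --pt "60 1.3 -7 14 0.012 0 0.006" --pt "60 1.3 -6 16 0.011 0 0.006" --pt "60 0 0 20 0 0 0" --pt "60 0 0 20 0 0 0" --pt "60 0 0 12 0 0 0" --pt "60 0 0 0 0 0 0"

```text
time: 3.58
tool_pos: [0.5341, 0.2484, 0.1127]
tool_rot: [2.625, 0.0, 1.516]
contact_force: [-0.6, -0.3, -0.3]
opening: 0.0602
```

```bash
python3 - <<'E'
from plan import *
at();R=toolR(YAW,np.pi/6);step(G+.002*lidR(YAW)[:,2],R,1)
from ov import over
d=robot.read_camera("wrist");over(d,BAR,YAW,(0,0,560,420),1.4,"pics/w3.png")
E
```

```text
t 3.58 gp [0.5248 0.2489 0.129 ] F [-0.6 -0.3 -0.3] T [0.05 0.27 0.02] open 60.2 q [ 0.43  0.42  1.91 -0.61  0.41 -0.57]
err mm [-2.   6.8 21.3] rot [-0.007 -0.     0.001]
row x 1 [-2.0, 6.8, 21.3] [-0.0071, -0.0003, 0.0006]
```

View pics/w3.png

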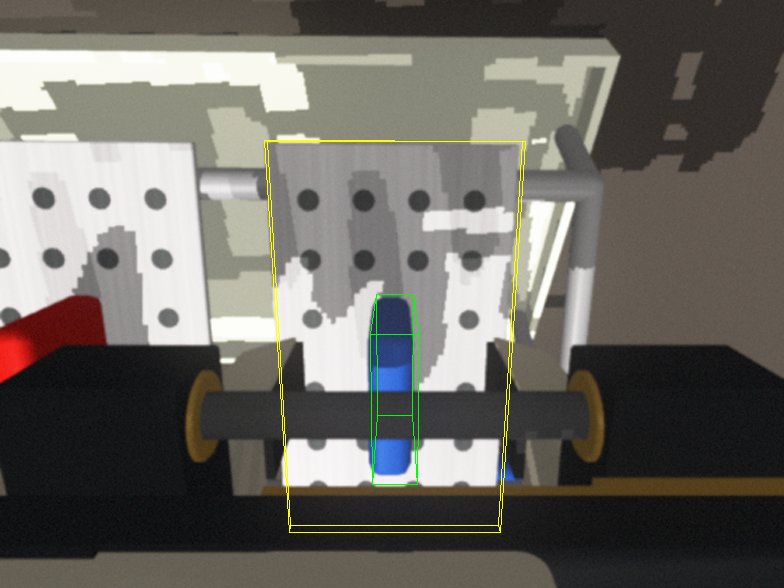

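The model matches the close view, with the lid edge at row 142 and the handle between the jaws. Final descent.

Request:
move_arm --pt "60 -2 4 8 -0.004 0 0" --pt "60 -1 3 8 -0.003 0 0" --pt "60 0 0 5 0 0 0" --pt "60 0 0 0 0 0 0"

```text
time: 4.12
tool_pos: [0.5519, 0.2448, 0.099]
tool_rot: [2.615, -0.002, 1.517]
contact_force: [-0.9, -0.3, -1.0]
opening: 0.06
```

```bash
python3 - <<'E'
from plan import *
at();R=toolR(YAW,np.pi/6);step(G+.002*lidR(YAW)[:,2],R,1)
E
```

```text
t 4.12 gp [0.5425 0.2453 0.1153] F [-0.9 -0.3 -1. ] T [0.03 0.31 0.03] open 60.0 q [ 0.41  0.46  1.9  -0.66  0.37 -0.54]
err mm [ 0.7 -2.2  0.6] rot [ 0.003 -0.002  0.   ]
row x 1 [0.7, -2.2, 0.6] [0.0033, -0.0018, 0.0]
```

Request:
move_arm --pt "60 0 -1.5 0 0 0 0" --pt "40 0 0 0 0 0 0" --pt "25 0 0 0 0 0 0" --pt "18 0 0 0 0 0 0" --pt "5 0 0 0 0 0 0" --pt "5 0 0 0 0 0 0" --pt "5 0 0 0 0 0 0" --newtons 35

```text
time: 5.0
tool_pos: [0.5504, 0.2451, 0.099]
tool_rot: [2.614, -0.002, 1.517]
contact_force: [-0.1, 0.3, 0.7]
opening: 0.0138
```

```bash
python3 - <<'E'
from plan import *
g,R0=at()
# pivot in tool (grasp-point) frame
th=np.radians(2.5)
L=R0.T@(BAR-g);print("bar in gp tool frame mm",(L*1e3).round(1))
# rotate about tool x by +th: which sign levels
R1=toolR(YAW,0);print(Ro.from_matrix(R0.T@R1).as_rotvec().round(3))
E
```

```text
t 5.0 gp [0.541  0.2456 0.1152] F [-0.1  0.3  0.7] T [-0.2   0.33 -0.11] open 13.8 q [ 0.41  0.46  1.9  -0.66  0.37 -0.53]
bar in gp tool frame mm [ 0.4 69.1 35.6]
[ 0.528 -0.002  0.001]
```

Gripped at 13.8 mm. Now I raise the lower end about the bar axis, in small checked steps.

```bash
cat >> plan.py <<'E'
C0=np.array([0,.070,.0356])  # bar in gp tool frame at grasp
def barpt():
    s,p,R=cur();g=p-GO*R[:,2];b=g+R@C0
    lx=R[:,1];print("t",round(s["time"],2),"bar est",(b*1e3).round(1),"pitch",np.degrees(np.arcsin(lx[2])).round(2),"yaw",np.arctan2(lx[1],lx[0]).round(4),"roll",np.degrees(np.arcsin(R[2,0])).round(2),"F",s["contact_force"].round(1),"T",s["torque"].round(2),"open",(s["opening"]*1e3).round(1),"q5",s["qpos"][4].round(2))
E
python3 -c "
from plan import *
barpt()"
```

```text
Traceback (most recent call last):
  File "plan.py", line 24, in barpt
    lx=R[:,1];print("t",round(s["time"],2),"bar est",(b*1e3).round(1),"pitch",np.degrees(np.arcsin(lx[2])).round(2),"yaw",np.arctan2(lx[1],lx[0]).round(4),"roll",np.degrees(np.arcsin(R[2,0])).round(2),"F",s["contact_force"].round(1),"T",s["torque"].round(2),"open",(s["opening"]*1e3).round(1),"q5",s["qpos"][4].round(2))
                                                                                                                                                                                                                                                                         ^^^^^^^^^^^^^^^^^^^^^^^^
AttributeError: 'float' object has no attribute 'round'
```

Request:
move_arm --pt "5 0 0.8 -3.1 0.044 0 0" --pt "5 0 0.8 -3.1 0.044 0 0" --pt "5 0 0 0 0 0 0"

```text
time: 5.38
tool_pos: [0.5495, 0.2456, 0.1057]
tool_rot: [2.703, -0.003, 1.517]
contact_force: [-0.1, 0.4, -1.8]
opening: 0.014
```

```bash
python3 -c "
from plan import *
barpt()"
```

```text
Traceback (most recent call last):
  File "plan.py", line 24, in barpt
    lx=R[:,1];print("t",round(s["time"],2),"bar est",(b*1e3).round(1),"pitch",np.degrees(np.arcsin(lx[2])).round(2),"yaw",np.arctan2(lx[1],lx[0]).round(4),"roll",np.degrees(np.arcsin(R[2,0])).round(2),"F",s["contact_force"].round(1),"T",s["torque"].round(2),"open",(s["opening"]*1e3).round(1),"q5",s["qpos"][4].round(2))
                                                                                                                                                                                                                                                                         ^^^^^^^^^^^^^^^^^^^^^^^^
AttributeError: 'float' object has no attribute 'round'
```

```bash
sed -i 's/(s\["opening"\]\*1e3).round(1)/round(s["opening"]*1e3,1)/' plan.py; python3 -c "
from plan import *
barpt()
# at grasp: 
R=Ro.from_euler('xyz',[2.614,-.002,1.517]).as_matrix();p=np.array([.5504,.2451,.099]);print(p-GO*R[:,2]+R@C0)"
```

```text
t 5.38 bar est [619.9 241.7 120.3] pitch 25.15 yaw -0.055 roll 0.19 F [-0.1  0.4 -1.8] T [0.06 0.44 0.02] open 14.0 q5 0.49
[0.61923759 0.2413517  0.11972623]
```

Request:
move_arm --pt "5 0 0.6 -3.1 0.044 0 0" --pt "5 0 0.6 -3.1 0.044 0 0" --pt "5 0 0.6 -3.1 0.044 0 0" --pt "5 0 0 0 0 0 0"

```text
time: 5.88
tool_pos: [0.5482, 0.2451, 0.1147]
tool_rot: [2.832, -0.002, 1.516]
contact_force: [-0.4, 0.1, -0.2]
opening: 0.0142
```

```bash
python3 -c "
from plan import *
barpt()"
```

```text
t 5.88 bar est [619.9 241.2 120. ] pitch 17.71 yaw -0.0553 roll 0.11 F [-0.4  0.1 -0.2] T [-0.    0.18  0.03] open 14.2 q5 0.68
```

Request:
move_arm --pt "5 0 0.7 -3.2 0.044 0 0" --pt "5 0 0.7 -3.2 0.044 0 0" --pt "5 0 0.7 -3.2 0.044 0 0" --pt "5 0 0 0 0 0 0"

```text
time: 6.38
tool_pos: [0.5483, 0.2445, 0.1235]
tool_rot: [2.959, 0.001, 1.514]
contact_force: [1.2, 0.1, 2.4]
opening: 0.0137
```

```bash
python3 -c "
from plan import *
barpt()
d=robot.read_camera('scene');cv2.imwrite('pics/s4.png',cv2.resize(d['img'][130:270,230:420,::-1],None,fx=4.2,fy=4.2,interpolation=cv2.INTER_CUBIC))"
```

```text
t 6.38 bar est [620.1 240.4 119.7] pitch 10.45 yaw -0.0562 roll -0.07 F [1.2 0.1 2.4] T [ 0.15 -0.6  -0.01] open 13.7 q5 0.87
```

View pics/s4.png

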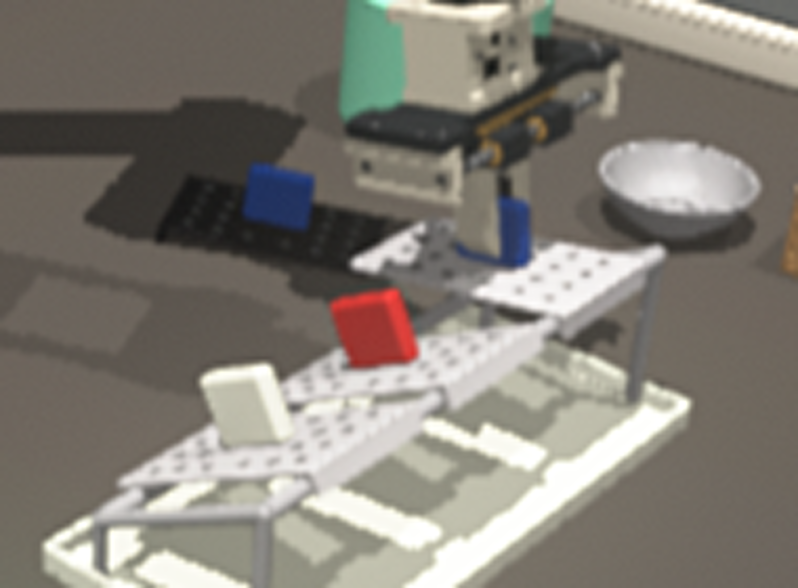

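The scene view shows the blue lid nearly level, its lip still on the upper bar and its lower end clear. I'll level it fully, with slightly more lift.

Request:
move_arm --pt "5 0 0.5 -3.4 0.044 0 0.001" --pt "5 0 0.5 -3.4 0.044 0 0" --pt "5 0 0.5 -3.4 0.044 0 0" --pt "5 0 0.5 -3.4 0.044 0 0" --pt "5 0 0 0 0 0 0"

```text
time: 7.05
tool_pos: [0.5499, 0.2443, 0.1358]
tool_rot: [3.126, 0.004, 1.512]
contact_force: [2.6, -0.2, -0.7]
opening: 0.0135
```

```bash
python3 -c "
from plan import *
barpt()
d=robot.read_camera('scene');cv2.imwrite('pics/s5.png',cv2.resize(d['img'][130:270,230:420,::-1],None,fx=4.2,fy=4.2,interpolation=cv2.INTER_CUBIC))"
```

```text
t 7.05 bar est [620.  240.1 120.1] pitch 0.88 yaw -0.0588 roll -0.23 F [ 2.6 -0.2 -0.7] T [ 0.12 -0.61 -0.02] open 13.5 q5 1.13
```

View pics/s5.png

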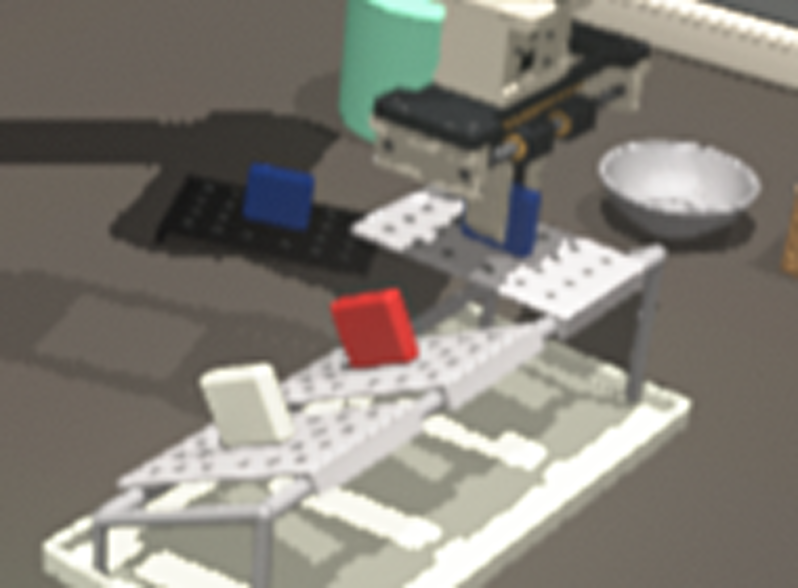

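Level (0.9°) and still hooked. Now I lift the lip straight up off the bar.

Request:
move_arm --pt "5 0 0.7 -2 0 0 0" --pt "5 0 0 -4 0 0 0" --pt "5 0 0 -5 0 0 0" --pt "5 0 0 -6 0 0 0" --pt "5 0 0 -8 0 0 0" --pt "5 0 0 -12 0 0 0" --pt "5 0 0 -15 0 0 0" --pt "5 0 0 -18 0 0 0" --pt "5 0 0 -18 0 0 0" --pt "5 0 0 -10 0 0 0" --pt "5 0 0 0 0 0 0"

```text
time: 8.48
tool_pos: [0.5465, 0.2451, 0.241]
tool_rot: [3.126, 0.005, 1.513]
contact_force: [0.4, -0.7, -1.4]
opening: 0.014
```

```bash
cat >> plan.py <<'E'
MAT=np.array([.5165,-.2705,.006]);MY=.098
E
python3 -c "
from plan import *
barpt();g,R=at()
d=robot.read_camera('scene');cv2.imwrite('pics/s6.png',cv2.resize(d['img'][90:270,210:420,::-1],None,fx=3.3,fy=3.3,interpolation=cv2.INTER_CUBIC))
step(MAT+[0,0,.22],toolR(MY,0),1)"
```

```text
t 8.47 bar est [616.6 240.9 225.4] pitch 0.91 yaw -0.0577 roll -0.29 F [ 0.4 -0.7 -1.4] T [-0.   -0.   -0.05] open 14.0 q5 1.37
t 8.47 gp [0.5462 0.2452 0.2598] F [ 0.4 -0.7 -1.4] T [-0.   -0.   -0.05] open 14.0 q [ 0.3   0.46  1.3  -0.01  1.37 -1.21]
err mm [-5.161e+02 -5.000e-01  3.610e+01] rot [ 0.015  0.007 -0.156]
row x 1 [-516.1, -0.5, 36.1] [0.0146, 0.0067, -0.1557]
```

View pics/s6.png

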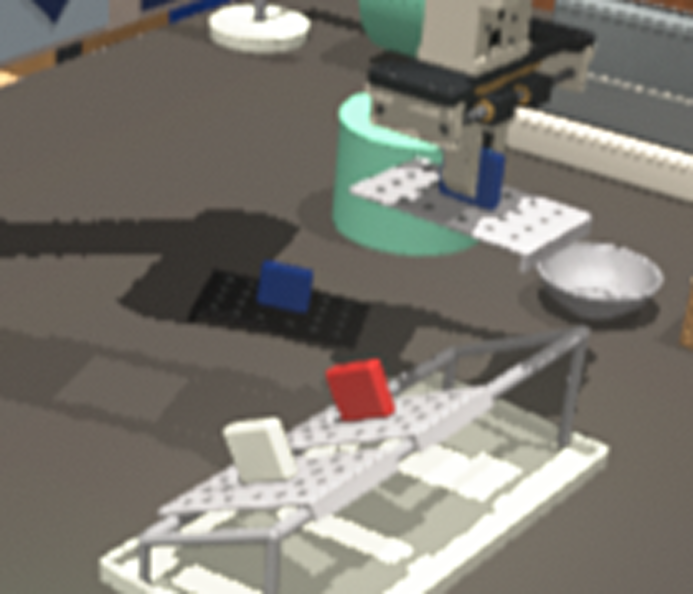

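The lid is free and level, and red and white still hang. Carrying it over to the mat.

Request:
move_arm --pt "5 -15 0 0 0 0 0" --pt "5 -25 0 0 0 0 0" --pt "5 -35 0 0 0 0 0" --pt "5 -35 0 0 0 0 -0.01" --pt "5 -35 0 0 0 0 -0.01" --pt "5 -35 0 0 0 0 -0.01" --pt "5 -35 0 0 0 0 -0.01" --pt "5 -35 0 0 0 0 -0.01" --pt "5 -35 0 0 0 0 -0.01" --pt "5 -30 0 0 0 0 -0.01" --pt "5 -20 0 0 0 0 0" --pt "5 -10 0 0 0 0 0"

```text
time: 10.02
tool_pos: [0.5269, -0.1196, 0.2342]
tool_rot: [-3.138, 0.009, 1.583]
contact_force: [0.2, -0.3, -2.4]
opening: 0.0137
```

```bash
python3 -c "
from plan import *
barpt();g,R=at()
step(MAT+[0,0,.20],toolR(MY,0),1)"
```

```text
t 10.03 bar est [ 596.8 -119.   217.2] pitch -0.2 yaw 0.0118 roll -0.51 F [ 0.2 -0.3 -2.4] T [ 0.08 -0.   -0.03] open 13.7 q5 1.31
t 10.03 gp [ 0.5269 -0.1195  0.253 ] F [ 0.2 -0.3 -2.4] T [ 0.08 -0.   -0.03] open 13.7 q [-0.36  0.37  1.47 -0.01  1.31 -1.94]
err mm [-150.3  -12.    48.4] rot [-0.004  0.009 -0.086]
row x 1 [-150.3, -12.0, 48.4] [-0.0039, 0.0088, -0.0861]
```

Request:
move_arm --pt "5 -15 -1 0 -0.01 0.002 -0.01" --pt "5 -25 -1 5 -0.01 0.002 -0.015" --pt "5 -28 -1 7 -0.01 0.002 -0.015" --pt "5 -28 -1 7 -0.01 0.002 -0.015" --pt "5 -25 -1 8 -0.01 0 -0.015" --pt "5 -15 -1 8 -0.01 0 -0.015" --pt "5 -8 0 5 -0.01 0 0" --pt "5 0 0 0 0 0 0"

```text
time: 11.02
tool_pos: [0.5257, -0.2672, 0.1903]
tool_rot: [3.079, -0.001, 1.671]
contact_force: [-0.3, 1.0, -1.3]
opening: 0.0138
```

```bash
python3 -c "
from plan import *
barpt();g,R=at()
step(MAT+[0,0,.10],toolR(MY,np.radians(4.2)),1)
d=robot.read_camera('scene');cv2.imwrite('pics/s7.png',d['img'][:,:,::-1])
d=robot.read_camera('top');cv2.imwrite('pics/t7.png',d['img'][:,:,::-1])
"
```

```text
t 11.03 bar est [ 596.3 -260.1  178. ] pitch 3.6 yaw 0.1001 roll 0.08 F [-0.3  1.  -1.3] T [0.05 0.07 0.  ] open 13.8 q5 1.19
t 11.03 gp [ 0.5246 -0.2673  0.2091] F [-0.3  1.  -1.3] T [0.05 0.07 0.  ] open 13.8 q [-0.62  0.46  1.45  0.05  1.19 -2.31]
err mm [ -2.5 -14.6 102.4] rot [-0.01  -0.002  0.002]
row x 1 [-2.5, -14.6, 102.4] [-0.0104, -0.0016, 0.0021]
```

View pics/s7.png

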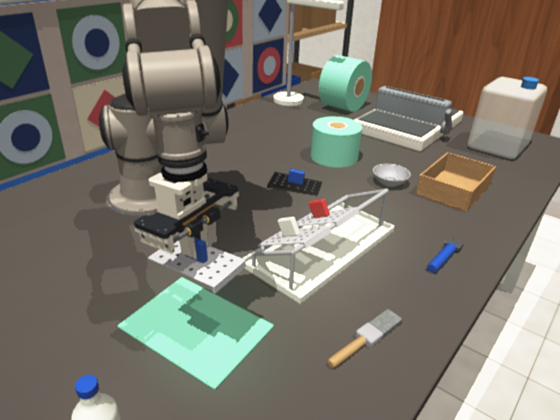

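View pics/t7.png

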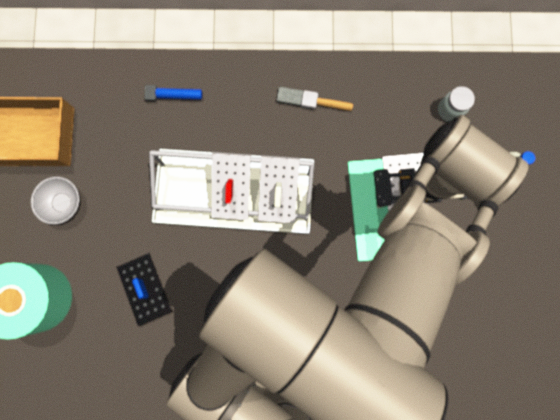

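Lid over the mat, aligned with it. Descending.

Request:
move_arm --pt "5 -1 -5 12 -0.005 0 0" --pt "5 -1 -5 20 -0.005 0 0" --pt "5 -0.5 -4 24 0 0 0" --pt "5 0 0 24 0 0 0" --pt "5 0 0 24 0 0 0" --pt "5 0 0 20 0 0 0" --pt "5 0 0 10 0 0 0" --pt "5 0 0 4 0 0 0" --pt "5 0 0 0 0 0 0"

```text
time: 12.25
tool_pos: [0.5214, -0.2654, 0.0471]
tool_rot: [3.066, -0.0, 1.677]
contact_force: [0.1, 1.2, -1.8]
opening: 0.0142
```

```bash
python3 -c "
from plan import *
barpt();g,R=at()
step(MAT+[0,0,.036],toolR(MY,np.radians(4.2)),1)
d=robot.read_camera('scene');cv2.imwrite('pics/s8.png',cv2.resize(d['img'][230:400,100:300,::-1],None,fx=3.5,fy=3.5))
"
```

```text
t 12.25 bar est [ 592.1 -257.8   35.6] pitch 4.32 yaw 0.1062 roll 0.01 F [ 0.1  1.2 -1.8] T [ 0.04  0.06 -0.  ] open 14.2 q5 0.85
t 12.25 gp [ 0.52   -0.2655  0.0659] F [ 0.1  1.2 -1.8] T [ 0.04  0.06 -0.  ] open 14.2 q [-0.63  0.61  1.63  0.07  0.85 -2.35]
err mm [-4.6 -5.9 23.5] rot [ 0.002 -0.001  0.008]
row x 1 [-4.6, -5.9, 23.5] [0.0021, -0.0007, 0.0082]
```

View pics/s8.png

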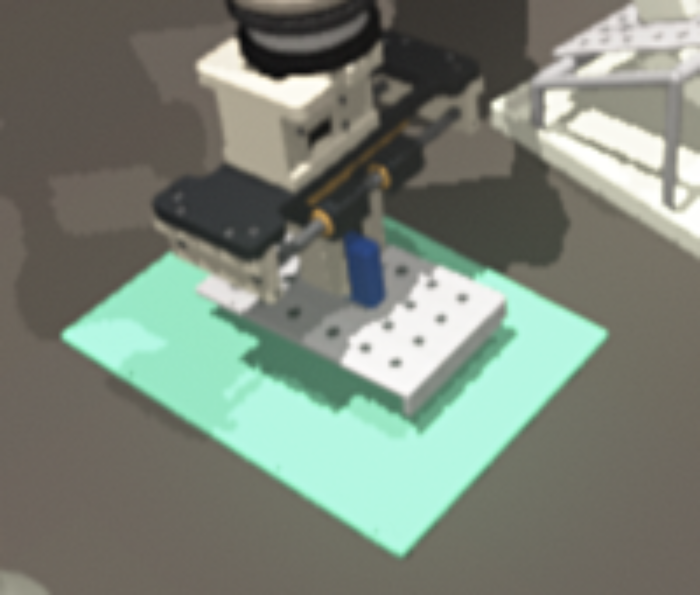

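Request:
move_arm --pt "5 -1.5 -2 6 0 0 0.003" --pt "5 -1.5 -2 6 0 0 0.003" --pt "5 -1.5 -1.5 4 0 0 0.002" --pt "5 0 0 2 0 0 0" --pt "5 0 0 0 0 0 0"

```text
time: 12.92
tool_pos: [0.5182, -0.2715, 0.0291]
tool_rot: [3.064, 0.001, 1.668]
contact_force: [-1.0, -0.3, -1.8]
opening: 0.0139
```

```bash
python3 -c "
from plan import *
barpt();g,R=at()
step(MAT+[0,0,.036],toolR(MY,np.radians(4.2)),1)
"
```

```text
t 12.93 bar est [ 589.  -264.6   17.8] pitch 4.45 yaw 0.0973 roll -0.08 F [-1.  -0.3 -1.8] T [ 0.02  0.1  -0.01] open 13.9 q5 0.8
t 12.93 gp [ 0.5168 -0.2716  0.0478] F [-1.  -0.3 -1.8] T [ 0.02  0.1  -0.01] open 13.9 q [-0.64  0.64  1.64  0.07  0.8  -2.36]
err mm [ 1.2 -0.7  5.8] rot [ 0.004  0.001 -0.001]
row x 1 [1.2, -0.7, 5.8] [0.0044, 0.0014, -0.0007]
```

Position is within 1 mm. I'll lower it slowly until I feel contact.

Request:
move_arm --pt "5 0 0 2 0 0 0" --pt "5 0 0 1.5 0 0 0" --pt "5 0 0 0 0 0 0"

```text
time: 13.3
tool_pos: [0.5187, -0.2715, 0.0256]
tool_rot: [3.064, 0.002, 1.668]
contact_force: [0.3, -1.3, -1.6]
opening: 0.0139
```

```bash
python3 -c "
from plan import *
barpt();at()
d=robot.read_camera('scene');cv2.imwrite('pics/s9.png',cv2.resize(d['img'][270:370,130:270,::-1],None,fx=5.5,fy=5.5,interpolation=cv2.INTER_CUBIC))
"
```

```text
t 13.3 bar est [ 589.4 -264.6   14.3] pitch 4.47 yaw 0.0975 roll -0.09 F [ 0.3 -1.3 -1.6] T [0.01 0.12 0.04] open 13.9 q5 0.8
t 13.3 gp [ 0.5172 -0.2716  0.0443] F [ 0.3 -1.3 -1.6] T [0.01 0.12 0.04] open 13.9 q [-0.64  0.64  1.64  0.07  0.8  -2.36]
```

View pics/s9.png

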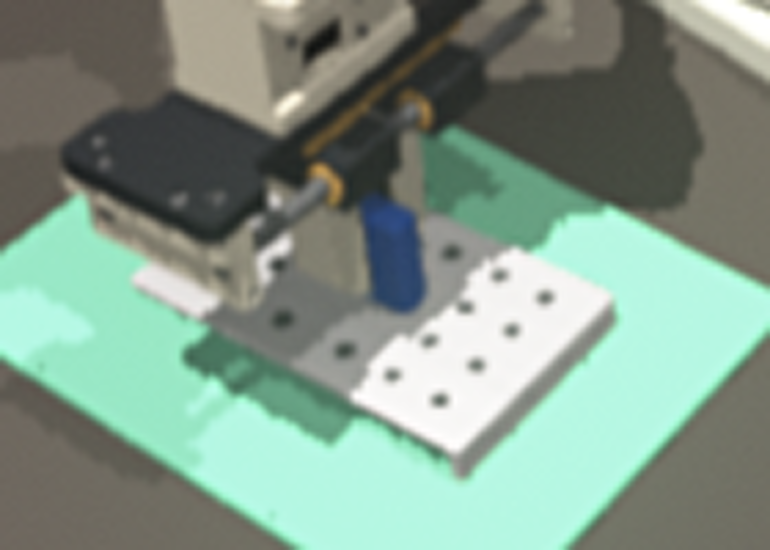

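Request:
move_arm --pt "5 0 0 1 0 0 0" --pt "5 0 0 1 0 0 0" --pt "5 0 0 0 0 0 0"

```text
time: 13.72
tool_pos: [0.519, -0.2717, 0.0254]
tool_rot: [3.063, 0.002, 1.668]
contact_force: [0.3, 0.2, -2.2]
opening: 0.014
```

```bash
python3 -c "
from plan import *
barpt();at()
"
```

```text
t 13.72 bar est [ 589.7 -264.8   14.2] pitch 4.52 yaw 0.0976 roll -0.14 F [ 0.3  0.2 -2.2] T [ 0.1   0.1  -0.02] open 14.0 q5 0.79
t 13.72 gp [ 0.5175 -0.2718  0.0441] F [ 0.3  0.2 -2.2] T [ 0.1   0.1  -0.02] open 14.0 q [-0.64  0.64  1.64  0.07  0.79 -2.36]
```

Request:
move_arm --pt "5 0 0 2 0 0 0" --pt "5 0 0 1.5 0 0 0"

```text
time: 13.98
tool_pos: [0.5192, -0.2719, 0.025]
tool_rot: [3.062, 0.003, 1.668]
contact_force: [-6.2, 2.7, 14.1]
opening: 0.0138
```

```bash
python3 -c "
from plan import *
barpt();at()
"
```

```text
t 13.97 bar est [ 589.9 -265.    13.9] pitch 4.56 yaw 0.0978 roll -0.18 F [-6.2  2.7 14.1] T [0.83 0.87 0.04] open 13.8 q5 0.79
t 13.97 gp [ 0.5177 -0.272   0.0438] F [-6.2  2.7 14.1] T [0.83 0.87 0.04] open 13.8 q [-0.64  0.65  1.65  0.07  0.79 -2.36]
```

Request:
move_arm --pt "5 0 0 -1 0 0 0" --pt "5 0 0 0 0 0 0"

```text
time: 14.22
tool_pos: [0.5192, -0.272, 0.0262]
tool_rot: [3.062, 0.004, 1.668]
contact_force: [-0.8, 0.4, -1.5]
opening: 0.0139
```

```bash
python3 -c "
from plan import *
barpt();at()
d=robot.read_camera('scene');cv2.imwrite('pics/s10.png',cv2.resize(d['img'][270:370,130:270,::-1],None,fx=5.5,fy=5.5,interpolation=cv2.INTER_CUBIC))
d=robot.read_camera('wrist');cv2.imwrite('pics/w10.png',d['img'][:,:,::-1])
"
```

```text
t 14.22 bar est [ 590.  -265.1   15.1] pitch 4.59 yaw 0.0978 roll -0.2 F [-0.8  0.4 -1.5] T [ 0.04  0.12 -0.02] open 13.9 q5 0.79
t 14.22 gp [ 0.5177 -0.2721  0.0449] F [-0.8  0.4 -1.5] T [ 0.04  0.12 -0.02] open 13.9 q [-0.64  0.64  1.64  0.07  0.79 -2.36]
```

View pics/s10.png

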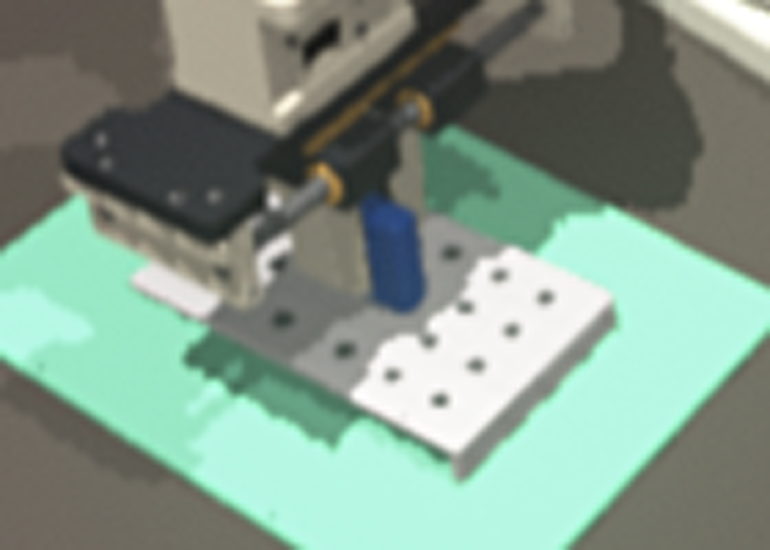

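View pics/w10.png

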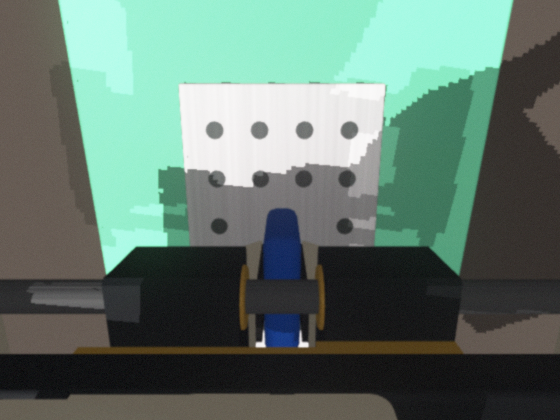

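A firm push gave 14 N, with the moment pointing to the lower end on its +y side. I'll trim the tilt slightly, soften the grip so the lid can settle, and ease down.

Request:
move_arm --pt "5 0 0 0 0.005 0.004 0" --pt "5 0 0 1.5 0 0 0" --pt "5 0 0 1.5 0 0 0" --pt "5 0 0 1 0 0 0" --newtons 8

```text
time: 14.82
tool_pos: [0.5196, -0.2718, 0.0241]
tool_rot: [3.067, -0.001, 1.669]
contact_force: [-5.2, 1.5, 9.3]
opening: 0.0139
```

```bash
python3 -c "
from plan import *
barpt();at()
d=robot.read_camera('scene');cv2.imwrite('pics/s11.png',cv2.resize(d['img'][270:370,130:270,::-1],None,fx=5.5,fy=5.5,interpolation=cv2.INTER_CUBIC))
"
```

```text
t 14.82 bar est [ 590.3 -264.8   12.6] pitch 4.28 yaw 0.0984 roll 0.05 F [-5.2  1.5  9.3] T [0.27 0.66 0.03] open 13.9 q5 0.8
t 14.82 gp [ 0.5182 -0.272   0.0428] F [-5.2  1.5  9.3] T [0.27 0.66 0.03] open 13.9 q [-0.64  0.65  1.64  0.07  0.8  -2.36]
```

View pics/s11.png

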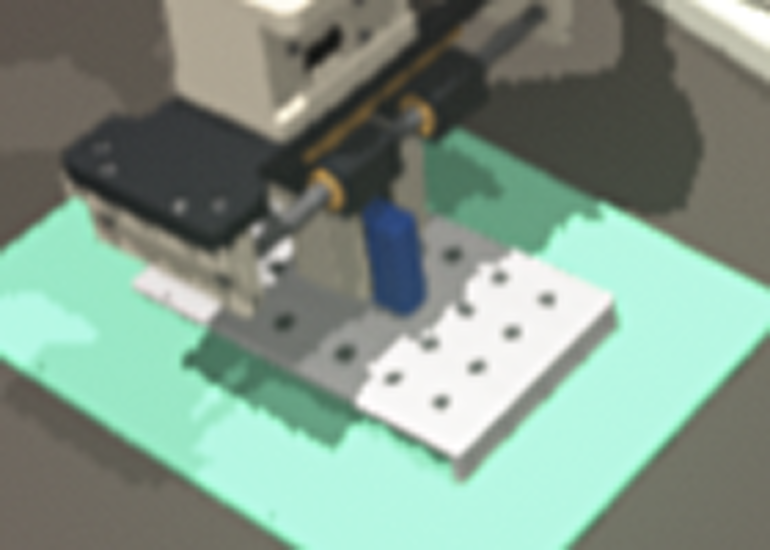

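Request:
move_arm --pt "5 0 0 0 0.006 0 0" --pt "5 0 0 0.5 0 0 0" --pt "5 0 0 0 0 0 0" --pt "5 0 0 0 0 0 0" --newtons 3

```text
time: 15.38
tool_pos: [0.5199, -0.272, 0.0239]
tool_rot: [3.073, -0.0, 1.669]
contact_force: [-1.1, 0.5, 2.9]
opening: 0.0142
```

```bash
python3 -c "
from plan import *
barpt();at()
"
```

```text
t 15.38 bar est [ 590.5 -265.    12. ] pitch 3.94 yaw 0.0985 roll 0.03 F [-1.1  0.5  2.9] T [ 0.09  0.2  -0.02] open 14.2 q5 0.81
t 15.38 gp [ 0.5186 -0.2721  0.0427] F [-1.1  0.5  2.9] T [ 0.09  0.2  -0.02] open 14.2 q [-0.64  0.65  1.63  0.06  0.81 -2.35]
```

Request:
move_arm --pt "5 0 0 1.5 0 0 0" --pt "5 0 0 1.5 0 0 0" --pt "5 0 0 0 0 0 0"

```text
time: 15.75
tool_pos: [0.5205, -0.2719, 0.0211]
tool_rot: [3.072, -0.0, 1.669]
contact_force: [-0.9, 0.5, 2.2]
opening: 0.0141
```

```bash
python3 -c "
from plan import *
barpt();at()
from ov import over
d=robot.read_camera('wrist')
L=lidR(MY,np.radians(4.29))
over(d,np.array([.518,-.272,.038])-L@[-.07,0,.032],MY,(0,0,560,420),1.4,'pics/w12.png',pitch=np.radians(4.29))
"
```

```text
t 15.75 bar est [ 591.1 -265.     9.2] pitch 3.99 yaw 0.0985 roll 0.01 F [-0.9  0.5  2.2] T [0.18 0.17 0.01] open 14.1 q5 0.8
t 15.75 gp [ 0.5192 -0.2721  0.0398] F [-0.9  0.5  2.2] T [0.18 0.17 0.01] open 14.1 q [-0.64  0.66  1.63  0.07  0.8  -2.35]
```

View pics/w12.png

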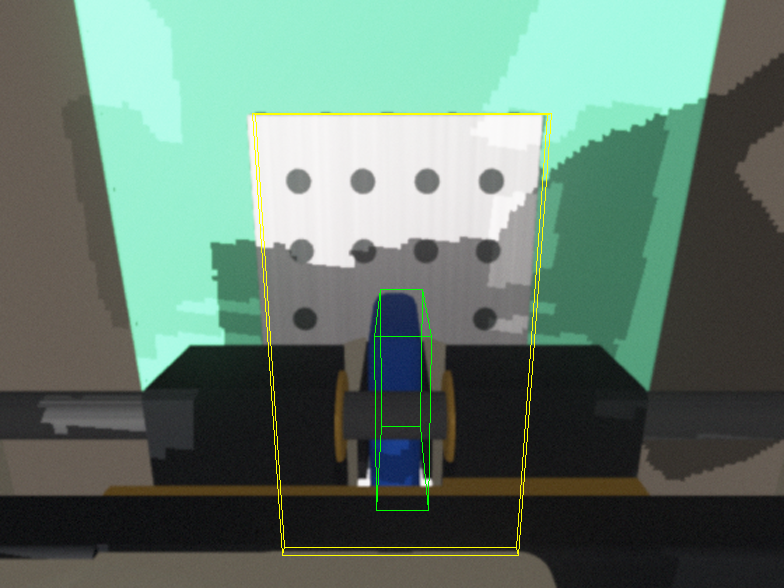

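The fingers slid 3 mm down the handle under 3 N while the lid stayed put, so the mat is carrying it. The wrist overlay shows the lid edge at row 114 as modelled. Releasing and retreating.

Request:
move_arm --pt "20 0 0 0 0 0 0" --pt "28 0 0 0 0 0 0" --pt "45 0 0 0 0 0 0" --pt "55 0 0 0 0 0 0" --pt "55 0 0 0 0 0 0" --pt "55 0 0 -5 0 0 0" --pt "55 0 0 -15 0 0 0" --pt "55 0 0 -25 0 0 0" --pt "55 0 0 -30 0 0 0" --pt "55 0 0 -30 0 0 0" --pt "55 0 0 -30 0 0 0" --pt "55 0 0 0 0 0 0"

```text
time: 17.3
tool_pos: [0.511, -0.2736, 0.1652]
tool_rot: [3.069, 0.003, 1.669]
contact_force: [0.3, -0.1, 0.2]
opening: 0.0548
```

```bash
python3 -c "
from plan import *
at()
from ov import over
L=lidR(MY,np.radians(4.29));o=MAT+[0,0,.032]-L@[-.07,0,.032]
d=robot.read_camera('wrist');over(d,o,MY,(0,0,560,420),1.4,'pics/w13.png',pitch=np.radians(4.29))
d=robot.read_camera('scene');over(d,o,MY,(100,150,300,230),2.6,'pics/s13.png',pitch=np.radians(4.29))
"
```

```text
t 17.3 gp [ 0.5096 -0.2736  0.184 ] F [ 0.3 -0.1  0.2] T [0.03 0.08 0.01] open 54.8 q [-0.65  0.46  1.52  0.05  1.11 -2.34]
```

View pics/w13.png

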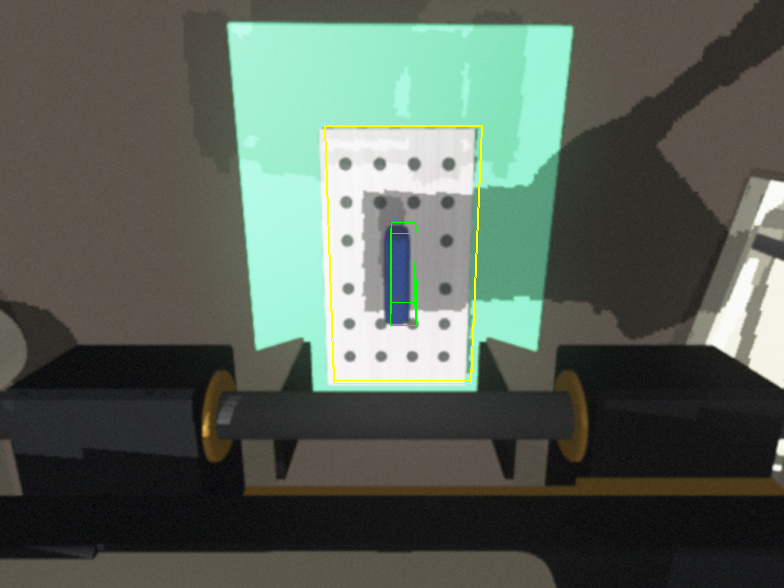

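View pics/s13.png

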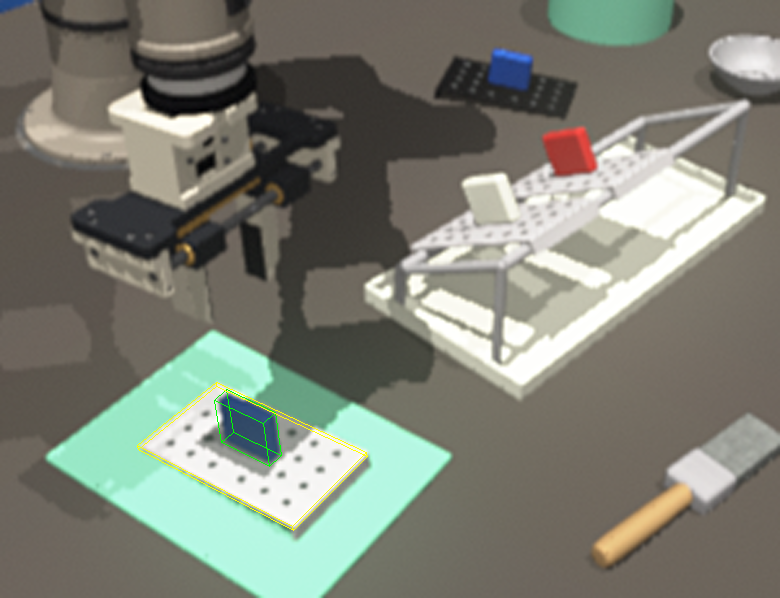

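The lid rests within about 2–3 mm of the mat-centre model, aligned with the mat. Red and white still hang, and the gripper is clear.

```bash
python3 -c "
from cell import robot
print(robot.hand_in())"
```

```text
the job is handed in; nothing more can be done
None
```

The blue lid is lying flat, handle up, in the middle of the mint-green mat, and the job is handed in; no verdict is given. It took about 17 s of the 48 s allowed.

**What I did:**
- I gripped the blue handle along the lid's normal.
- I turned the lid about the upper bar from 30° to about 1°, with its lip still hooked.
- Only then did I lift the lip straight off the bar.
- I carried the lid to the mat, lowered it until the mat took its weight, and released it under a 3 N grip.

**Last checks:**
- **Position:** the scene and wrist overlays put the lid within about 2–3 mm of the mat centre and lengthwise along it. It lies at the expected tilt of about 4°.
- **Other lids:** red and white still hang on the rack, and the black look-alike was not touched.
- **Robot:** the gripper is clear at about 0.165 m, and the force readings are near zero.

**Disagreements and slips:**
- **Height estimate:** the wrist camera put the hung lid a few millimetres lower than the other two cameras did, so I gripped the handle about 5 mm above its centre. This caused no trouble.
- **Touchdown:** the first contact with the mat pressed about 14 N near the lower end. I trimmed the tilt by about half a degree and softened the grip before releasing.

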